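# Load a turned cap rim-down in the gauge shuttle

### The job

Take the turned steel cap from its sloping rod cradle and seat it fully home in the round nest of the drawn-out gauge shuttle, open rim down and closed face up, and let go of it there. Then slide the shuttle all the way in until it stops under the gauge, with the cap still flat in its nest. Leave the calliper, the case and the collar where they are.

Things in the scene. Friction and masses are not known exactly. Their poses are not given: they have to be found in the camera images.
- cap: Sizes in mm. Hollow steel cap: outside diameter 50, height 46, wall 5, closed end 7 thick, with a small boss (diameter 14, 3 high) in the middle of the closed face; about 0.25 kg. Origin: centre of the open rim's plane. z axis: along the cap's axis from the open rim to the closed face (up when rim-down). Starts lying in the cradle, open rim downhill.
- cradle: Fixed sloping rest: base plate 110 x 70 x 10 with two parallel steel rods (diameter 8, centres 32 apart) sloping down at 25 degrees towards the cradle's +x, and a low stop plate at the lower end. Origin: on the bench under the middle of the lying cap; z up. The lying cap's middle is 75 above the bench; its axis is parallel to the rods.
- nest_floor (a point): Centre of the flat floor of the round nest, a recess of diameter 55, 6 deep, mouth bevelled 3, dark floor, in the top of the sliding aluminium shuttle. The shuttle plate is 88 wide, 190 long, 16 thick, its top 34 above the bench; it extends 50 beyond the nest centre towards the gauge column and 140 the other way. It moves with the shuttle. Axes: z up, shuttle slides in along -y.
- knob_top (a point): Centre of the top of the shuttle's upright round black knob: diameter 18, 40 tall, top 74 above the bench, 110 from the nest centre on the side away from the gauge column (local +y). Moves with the shuttle; slides in along local -y.
- shuttle (a joint): Shuttle position in m: 0 fully drawn out, 0.16 fully in against its stop, with the nest straight under the gauge probe. Slides with about 2 N of friction and stays where left.
- probe_tip (a point): Lowest point of the gauge's fixed probe, 89 above the bench, over the nest's fully-in place. The dial (diameter 48) and its arm are above it, up to 202 high; the column, 50 x 30, 182 high, stands 100 beyond it.
- calliper: Bystander: calliper lying flat, 210 long along its y axis, 13 thick. Origin: middle of the beam's underside.
- case: Bystander: closed flat blue case, 90 x 140 x 36. Origin: centre of the underside.
- collar: Bystander: plain steel collar lying flat, outside diameter 84, bore 54, 22 high. Origin: centre of the underside.
Mind the look-alikes: they are no part of the job. Leave any orange or red look-alike of the cap alone.

How it is judged:
By the outcome, as a careful person would: the job done as asked, in the order asked, and still so for the second after the job is handed in, with the robot touching nothing.
It also fails if it takes over 64 s, if anything falls off the work surface, if the arm or the gripper's body presses on something with over 40 N, if the wrist force passes 120 N, or if a joint passes its speed limit or range.

### The arm

A 7-joint arm with a two-finger parallel gripper is mounted at the origin on the work surface. World frame = base frame: x ahead of the robot, y to its left, z up, the work surface at z = 0. Lengths are in m, angles in rad, forces in N, time in s.
With the tool pointing down it reaches from about 0.4 to 0.875 m from the base axis. Payload 6.5 kg.
Tool frame: the origin (TCP) lies midway between the tips of the shut fingers; the grasp point (between the pads) lies 19 mm behind it; x points along the fingers, y is the direction in which the jaws open and shut, and the axes are right-handed (so a half turn about x gives the same grasp; the last joint's range is limited). The gripper opens to 88 mm and grips with 3 to 60 N. Pads are 18 mm wide; open, the fingers measure 123 mm over their backs; the gripper's body (75 mm by 187 mm) begins 45 mm behind the grasp point.
Start: joints at [-1.322, 0.536, -0.004, 1.538, 0.003, 1.067, -0.071], TCP at [0.201, 0.618, 0.239] pointing down, gripper open.
Joint ranges: [-2.7, 2.7], [-0.37, 2.16], [-1.27, 1.26], [0.24, 2.4], [-1.31, 4.45], [0.19, 1.91], [-2.76, 2.76]. Speed limits (rad/s): [2.39, 2.39, 3.14, 3.14, 3.14, 3.14, 3.14].

### API

Orientations are given as a unit quaternion [x, y, z, w].
In Python, from station import r gives the robot as it stands.
- The arm moves only by the tool drive_tool, never from a script. Its argument "motion" is a list of rows, each a list of 3 entries, a list of its own where there are three numbers: the shift along the tool's x, y, z in m, then the turn about the tool's x in rad, then the finger opening in m, from 0 to 0.0881. In form: [[[dx, dy, dz], twist, jaw], ...]. A call has 1 to 12 rows; each row shifts and turns the pose as measured when the row begins, along the tool's axes as they then stand; what a row does not reach is not made up. A row lasts 1/10 s, in which the tool goes at most 50 mm and 8.59 degrees, less where a joint would pass 70% of its speed; a pose out of reach is approached as far as the arm can. A call with a gripper value outside its range is refused whole. The fingers move at their own pace and stop on an object; "squeeze" is the grip in N (left out, the last holds). Time passes only in rows, so rows that do not move let the fingers close. It gives the time, the measured TCP pose, the force and the opening at its end, in the units of the state.
- r.observe(): the state, without advancing time (a new reading comes with each control period).
- r.snapshot(name): name is "side" or "top"; returns a dict with "image" (400x640x3 uint8, red, green, blue), "camera_matrix" (3x3 intrinsics, pixels), "R" (3x3) and "t" (3): a world point X has camera coordinates R X + t. Camera axes: x right, y down, z forward; pixel columns grow to the right and rows downward; lengths in m; the calibration is good to about 2 mm. A picture is of the moment at which its call begins. There is no depth.
- r.job_done(): hands the job in, once; it reports no verdict.
Trained networks look in a picture, given as the dict that the camera call returned (one of the last four; its "shot" number tells which), for a name from the list of things; names that differ only in an ending like _2 or _b are one class to them, and where a whole thing is asked for, a point or a joint stands for the part that bears it (a point fixed in the world has none). Each returns a list of dicts, best first, with "score" (0 to 1); they miss things now and then, are a little off and sometimes report something else, mostly with a low value. They report only what shows in the picture. A call takes as long as a camera call. They do not tell look-alikes from the thing itself.
- r.spot_in(picture, label): "location" ([x, y, z] in m, in world coordinates, good to about 4 mm: the middle of the surface that is visible of it).
- r.masks_of(picture, label): "region" (400x640 bool, what is visible of it).
The state is a dict: "time": time; "joint_pos": joint angles; "dq": joint speeds; "tau": joint torques, N m; "ee_pos": TCP position; "orientation": TCP orientation; "force": force on the tool from outside, world axes, zero at the start; "torque": the same for the moment, N m; "opening": opening from 0.0 (shut) to 1.0 (fully open).
Only numpy, scipy, OpenCV 4.12 (cv2) and the standard library are available. Lean on these libraries where they do the work, as an engineer would, in place of code of your own. Each camera call takes 0.05 s, during which the arm holds its last target. There are 200 camera calls.

## Working session

There is one attempt and no reset: what is moved stays moved. The work goes in short steps, Python scripts to look and compute and a tool call to move; the robot and the scene stay as the last step left them, time stands still between calls to the robot, and variables do not carry over. Pictures are saved under pics/ and viewed, about 8 in all and at most 12, crops included, and the job is handed in when it is done.

Besides the shell and the picture viewer there is one more tool, called as name([rows], argument=value, ...), one row to a line, values as JSON. drive_tool: Moves the arm, as the interface text tells. Its arguments: {"type":"object","properties":{"motion":{"type":"array","items":{"type":"array"}},"squeeze":{"type":"number"}},"required":["motion"]}

```bash
ls; mkdir -p pics
cat > h.py <<'E'
import numpy as np, cv2
from station import r
def save(p,name,crop=None,scale=1):
    im=p["image"][:,:,::-1]
    if crop: x0,y0,x1,y1=crop; im=im[y0:y1,x0:x1]
    cv2.imwrite("pics/"+name,cv2.resize(im,None,fx=scale,fy=scale,interpolation=cv2.INTER_CUBIC))
def proj(p,X):
    c=p["R"]@np.array(X,float)+p["t"]; q=p["camera_matrix"]@c; return q[:2]/q[2]
def back(p,uv,z):
    K=np.array(p["camera_matrix"]);R=np.array(p["R"]);t=np.array(p["t"])
    d=R.T@np.linalg.inv(K)@[uv[0],uv[1],1]; o=-R.T@t
    return o+d*(z-o[2])/d[2]
E
python3 - <<'E'
from h import *
np.set_printoptions(precision=3,suppress=True)
print(r.observe())
P={}
for n in ("side","top"):
    p=r.snapshot(n);P[n]=p; print(n,"cam at",-np.array(p["R"]).T@p["t"],p["R"][2])
    for l in ["cap","cradle","nest_floor","knob_top","shuttle","probe_tip","calliper","case","collar"]:
        print(l,[(np.round(d["location"],3),round(d["score"],2),np.round(proj(p,d["location"]))) for d in r.spot_in(p,l)][:4])
im=np.vstack([P["side"]["image"],P["top"]["image"]])
save(P["side"],"s0.png",scale=1.25); save(P["top"],"t0.png",scale=1.25)
E
```

```text
pics
{'time': 0.0, 'joint_pos': array([-1.322,  0.537, -0.004,  1.539,  0.003,  1.067, -0.071]), 'dq': array([-0.001, -0.   , -0.001,  0.001, -0.   ,  0.001,  0.003]), 'tau': array([  0.   , -57.098,   0.991, -25.16 ,  -0.056,   0.018,   0.   ]), 'ee_pos': array([0.201, 0.617, 0.238]), 'orientation': array([ 0.11 ,  0.698, -0.111,  0.698]), 'force': array([-1.054, -0.193,  0.142]), 'torque': array([-0.024, -0.006, -0.013]), 'opening': 1.0015378397133357}
side cam at [0.483 0.844 0.923] [ 0.085 -0.718 -0.69 ]
cap [(array([0.585, 0.429, 0.041]), 0.89, array([302., 383.])), (array([0.596, 0.232, 0.027]), 0.82, array([308., 303.])), (array([0.683, 0.361, 0.033]), 0.76, array([260., 350.])), (array([0.567, 0.334, 0.084]), 0.74, array([315., 329.]))]
cradle [(array([0.561, 0.344, 0.008]), 0.77, array([319., 353.]))]
nest_floor [(array([ 0.559, -0.019,  0.031]), 0.74, array([334., 223.]))]
knob_top [(array([ 0.563, -0.022,  0.035]), 0.98, array([332., 222.]))]
shuttle [(array([ 0.561, -0.019,  0.03 ]), 0.65, array([333., 224.]))]
probe_tip [(array([ 0.546, -0.112,  0.023]), 0.8, array([341.
[... 505 characters left out ...]
18., 197.])), (array([0.605, 0.223, 0.02 ]), 0.45, array([252., 189.]))]
cradle [(array([0.555, 0.306, 0.01 ]), 0.82, array([227., 203.]))]
nest_floor [(array([ 0.565, -0.033,  0.032]), 0.57, array([326., 200.])), (array([0.567, 0.322, 0.091]), 0.55, array([218., 197.]))]
knob_top [(array([ 0.562, -0.035,  0.034]), 0.59, array([327., 201.]))]
shuttle [(array([ 0.564, -0.034,  0.036]), 0.63, array([326., 200.]))]
probe_tip [(array([ 0.538, -0.129,  0.026]), 0.91, array([354., 209.]))]
calliper []
case [(array([ 0.584, -0.475,  0.038]), 0.59, array([456., 196.])), (array([ 0.331, -0.308,  0.02 ]), 0.53, array([407., 270.]))]
collar [(array([ 0.326, -0.305,  0.019]), 0.56, array([406., 272.]))]
```

View pics/s0.png

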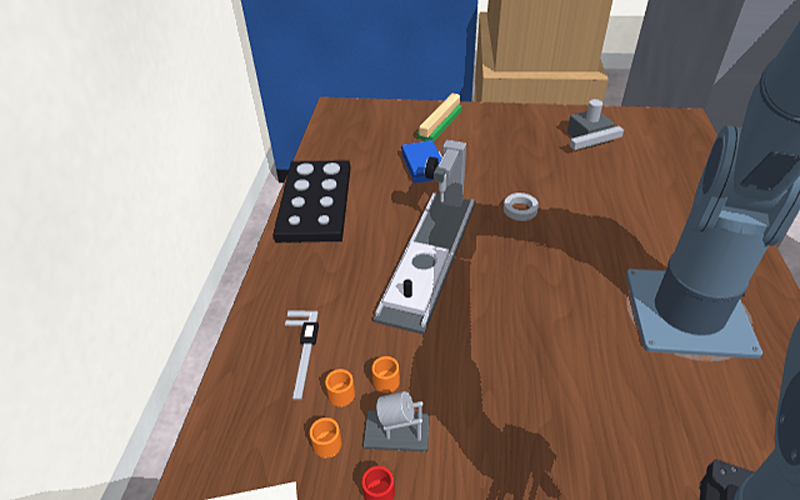

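View pics/t0.png

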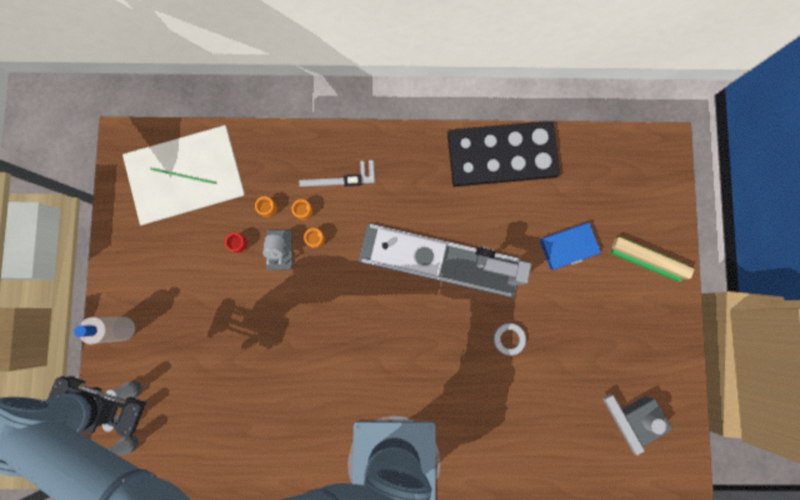

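Steel cap candidates (side-picture pixels): steel cylinder (318,328) in the cradle; orange (308,298), (272,309), (261,350); red (302,386). I choose the steel one in the cradle, and check it close up now.

Run:
```python
from h import *
s=r.snapshot("side");t=r.snapshot("top")
def c(p,x,y,w,h,f): return cv2.resize(p["image"][y:y+h,x:x+w,::-1],(int(w*f),int(h*f)),interpolation=cv2.INTER_CUBIC)
a=c(s,285,305,65,60,6.15); b=c(t,200,175,45,50,8.0)  
a=cv2.resize(a,(400,369));b=cv2.resize(b,(332,369))
cc=c(s,295,110,90,160,3.5)
top=np.hstack([a,b])
d=c(t,280,170,150,75,732/150); d=d[:230] if 0 else cv2.resize(d,(462,231))
e=cv2.resize(c(s,295,150,90,115,2),(270,231)) if 0 else cv2.resize(c(s,295,105,90,160,2),(270,231))
im=np.vstack([top,np.hstack([d,e])]); cv2.imwrite("pics/c1.png",im)
np.savez("p0.npz",s=s["image"],t=t["image"])
```

```text
(no output)
```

View pics/c1.png

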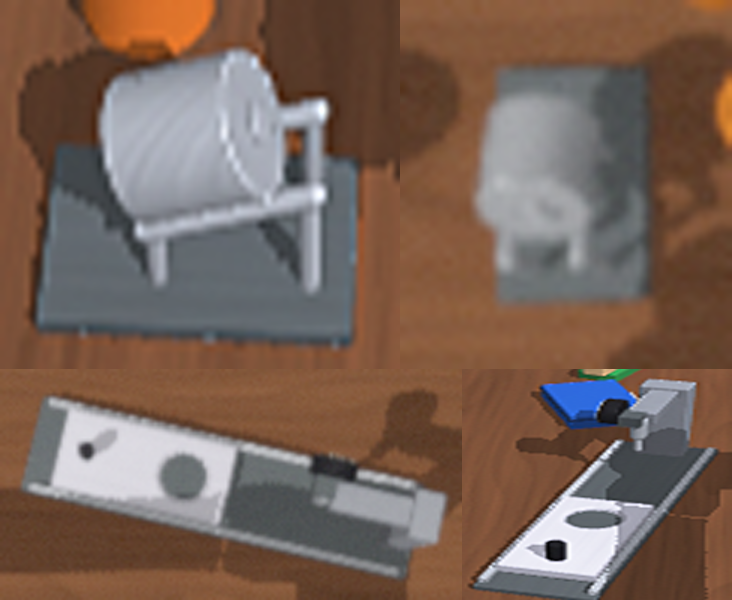

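The crop confirms it: steel cap with the boss on its closed face at the uphill end (towards the robot), its open rim downhill towards world +x. The nest shows at top pixel (339,205) and side pixel (339,209). The knob is at top (308,196).

```bash
cat > fit.py <<'E'
from h import *
from scipy.optimize import minimize
def capcloud(x,y,z,yaw,el):  # middle of cap, axis (rim->closed) yaw, elevation
    a=np.array([np.cos(el)*np.cos(yaw),np.cos(el)*np.sin(yaw),np.sin(el)])
    u=np.array([-np.sin(yaw),np.cos(yaw),0]); v=np.cross(a,u); th=np.linspace(0,2*np.pi,48,False)[:,None]
    c=np.cos(th)*u+np.sin(th)*v
    return np.vstack([[x,y,z]+s*a+.025*c for s in(-.023,.023)])
def sil(p,X):
    q=(p["camera_matrix"]@(p["R"]@X.T+np.array(p["t"])[:,None])).T; q=q[:,:2]/q[:,2:]
    m=np.zeros((400*4,640*4),np.uint8); cv2.fillConvexPoly(m,cv2.convexHull(((q+.5)*4).astype(np.int32)),1)
    return cv2.resize(m.astype(np.float32),(640,400),interpolation=cv2.INTER_AREA)
def cost(ps,ms,X): 
    return sum(np.abs(sil(p,X)-m).sum()/m.sum() for p,m in zip(ps,ms))
E
python3 - <<'E'
from fit import *
np.set_printoptions(precision=4,suppress=True)
s=r.snapshot("side");t=r.snapshot("top")
ms=[]
for p in (s,t):
    L=[(d["score"],d["region"],np.argwhere(d["region"]).mean(0)[::-1]) for d in r.masks_of(p,"cap")]
    tgt=proj(p,[.566,.325,.085])
    b=min(L,key=lambda e:np.linalg.norm(e[2]-tgt)); print(b[0],b[1].sum(),b[2]); ms.append(b[1].astype(np.float32))
best=None
for y0 in np.radians([165,180,195]):
  f=lambda q:cost((s,t),ms,capcloud(q[0],q[1],.075,q[2]*10,np.radians(25)))
  o=minimize(f,[.57,.325,y0/10],method="Nelder-Mead",options=dict(initial_simplex=[[.57,.325,y0/10],[.58,.325,y0/10],[.57,.335,y0/10],[.57,.325,y0/10+.02]],xatol=1e-4))
  print(o.fun,o.x[:2],np.degrees(o.x[2]*10))
for k in (0,1):
  f=lambda q:cost((s,t)[k:k+1],ms[k:k+1],capcloud(q[0],q[1],.075,o.x[2]*10,np.radians(25)))
  oo=minimize(f,o.x[:2],method="Nelder-Mead",options=dict(initial_simplex=o.x[:2]+np.array([[0,0],[.006,0],[0,.006]])));print(k,oo.fun,oo.x)
print("base",[back(s,u,.01) for u in[(291.5,357.3),(342.7,359.4),(343,330.6),(295,329)]])
for p,nm in((t,"top"),(s,"side")):
  g=cv2.cvtColor(p["image"],cv2.COLOR_RGB2GRAY); m=proj(p,[.565,-.06,.034]); print(nm,"expect",m)
print("nest",back(t,(339.4,204.7),.031),back(s,(339.3,209),.031))
print("knob",back(t,(308.2,196.3),.074), back(s,(326,228),.074))
for p in(s,t):
  for l in("knob_top","nest_floor","cradle"):
    for d in r.masks_of(p,l)[:2]:
      a=np.argwhere(d["region"])[:,::-1]; print(l,round(d["score"],2),len(a),a.mean(0),a.min(0),a.max(0), cv2.minAreaRect(a.astype(np.float32)))
E
```

```text
0.91 631 [316.2124 327.2108]
0.53 225 [218.4178 196.6178]
0.40445324778556824 [0.5663 0.3234] 191.20812614635125
0.41473323106765747 [0.5666 0.3239] 189.59545444320352
0.4136890172958374 [0.5662 0.3239] 190.38058227372363
0 0.1129160076379776 [0.5663 0.324 ]
1 0.29694443941116333 [0.5695 0.3228]
base [array([0.6173, 0.3604, 0.01  ]), array([0.5092, 0.3557, 0.01  ]), array([0.5133, 0.2873, 0.01  ]), array([0.6196, 0.2925, 0.01  ])]
top expect [333.9848 200.2535]
side expect [332.8401 211.8041]
nest [ 0.5503 -0.0786  0.031 ] [ 0.5486 -0.0754  0.031 ]
knob [0.5728 0.0267 0.074 ] [0.5735 0.0398 0.074 ]
knob_top 0.98 1899 [332.9868 222.9905] [307 194] [358 252] ((332.8587646484375, 221.94009399414062), (35.0657958984375, 61.0931510925293), 22.98871612548828)
nest_floor 0.87 1949 [333.0128 222.9754] [306 194] [359 252] ((332.8017272949219, 222.12933349609375), (35.190128326416016, 62.6331787109375), 23.198591232299805)
nest_floor 0.5 678 [315.7478 327.5605] [301 314] [330 341] ((315.7115478515625, 327.55767822265625), (25.298982620239258, 29.025188446044922), 78.69007110595703)
cradle 0.79 1335 [317.797  346.4787] [291 322] [342 361] ((316.5, 341.5), (39.0, 51.0), 90.0)
cradle 0.73 847 [242.7013 275.3117] [228 248] [254 319] ((241.0, 283.5), (71.0, 26.0), 90.0)
knob_top 0.71 1504 [325.8816 200.6809] [297 182] [355 218] ((326.17645263671875, 200.79412841796875), (56.51080322265625, 27.163990020751953), 14.03624439239502)
nest_floor 0.79 1489 [326.1263 201.0161] [297 182] [355 219] ((326.22747802734375, 201.24464416503906), (56.608055114746094, 27.145925521850586), 13.392498016357422)
cradle 0.84 430 [225.1791 200.7953] [213 184] [234 215] ((223.5, 199.5), (31.0, 21.0), 90.0)
```

```bash
cat >> h.py <<'E'
from scipy.spatial.transform import Rotation as Rot
def goto(xyz,jaw_yaw_deg):
    o=r.observe(); R=Rot.from_quat(o["orientation"]).as_matrix()
    cur=np.degrees(np.arctan2(R[1,1],R[0,1])); d=(jaw_yaw_deg-cur+90)%180-90
    print("time",round(o["time"],2),"ee",np.round(o["ee_pos"],4),"jawyaw",round(cur,2),"F",np.round(o["force"],1),"open mm",round(o["opening"]*88.1,1),"q7",round(o["joint_pos"][6],2))
    print("tool x axis",np.round(R[:,0],3),"shift mm",np.round(1000*R.T@(np.array(xyz)-o["ee_pos"]),1),"twist(rad)",round(-np.radians(d),3))
E
python3 -c "
from h import *
goto([.5525,.323,.18],93)
"
```

```text
time 1.6 ee [0.2013 0.6181 0.2387] jawyaw 71.97 F [ 0.  -0.3 -1.3] open mm 88.0 q7 -0.07
tool x axis [ 0.  0. -1.] shift mm [  58.7 -171.8  425.3] twist(rad) -0.367
```

drive_tool([
  [[0.004, -0.0156, 0.0386], 0, 0.075],
  [[0.004, -0.0156, 0.0386], 0, 0.075],
  [[0.004, -0.0156, 0.0386], 0, 0.075],
  [[0.004, -0.0156, 0.0386], 0, 0.075],
  [[0.004, -0.0156, 0.0386], 0, 0.075],
  [[0.004, -0.0156, 0.0386], 0, 0.075],
  [[0.004, -0.0156, 0.0386], 0, 0.075],
  [[0.004, -0.0156, 0.0386], 0, 0.075],
  [[0.004, -0.0156, 0.0386], 0, 0.075],
  [[0.004, -0.0156, 0.0386], 0, 0.075],
  [[0.004, -0.0156, 0.0386], 0, 0.075],
])

```text
time: 2.7
ee_pos: [0.5593, 0.3225, 0.1926]
orientation: [0.108, 0.7, -0.103, 0.698]
force: [0.7, 0.1, -0.7]
opening: 0.855
```

drive_tool([
  [[0, 0, 0], -0.122, 0.075],
  [[0, 0, 0], -0.122, 0.075],
  [[0, 0, 0], -0.122, 0.075],
  [[0, 0, 0], 0, 0.075],
])

```text
time: 3.1
ee_pos: [0.5665, 0.3128, 0.1916]
orientation: [-0.022, 0.706, 0.024, 0.707]
force: [0.9, 0.4, 0.1]
opening: 0.851
```

```bash
python3 -c "
from h import *
goto([.5525,.323,.062],93)
"
```

```text
time 3.1 ee [0.5665 0.3128 0.1916] jawyaw 93.77 F [0.9 0.4 0.1] open mm 75.0 q7 1.06
tool x axis [ 0.002  0.003 -1.   ] shift mm [129.6  10.7 -13.5] twist(rad) 0.014
```

drive_tool([
  [[0.02, 0.0107, -0.0135], 0.014, 0.075],
  [[0.02, 0, 0], 0, 0.075],
  [[0, 0, 0], 0, 0.075],
])

```text
time: 3.4
ee_pos: [0.553, 0.3232, 0.1516]
orientation: [-0.013, 0.706, 0.016, 0.708]
force: [0.4, -0.3, 0.5]
opening: 0.846
```

```bash
python3 -c "
from h import *
goto([.5525,.323,.062],93)
s=r.snapshot('side');save(s,'s1.png',(270,270,370,370),6)
"
```

```text
time 3.4 ee [0.553  0.3232 0.1516] jawyaw 92.32 F [ 0.4 -0.3  0.5] open mm 74.5 q7 1.01
tool x axis [ 0.004  0.004 -1.   ] shift mm [89.6 -0.6 -0.8] twist(rad) -0.012
```

View pics/s1.png

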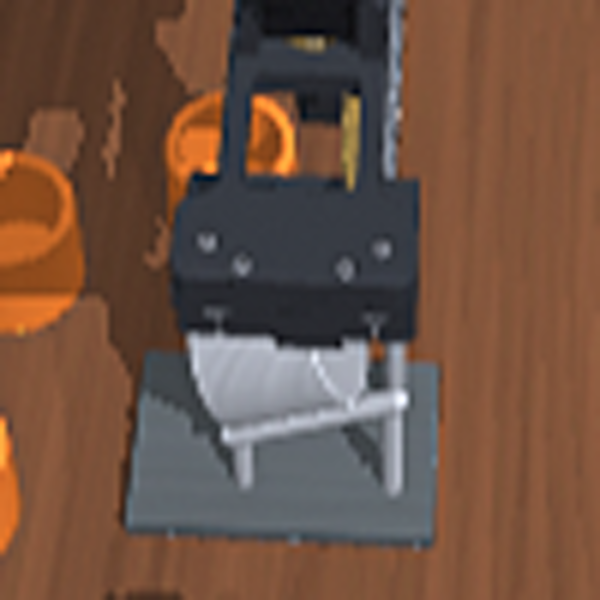

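The gripper is over the cap, with the near finger at crop (300,320). The jaws straddle the cap in y. I descend and close lightly.

drive_tool([
  [[0.03, 0, 0], -0.006, 0.075],
  [[0.03, 0, 0], 0, 0.075],
  [[0.02, 0, 0], 0, 0.075],
  [[0.01, 0, 0], 0, 0.075],
  [[0, 0, 0], 0, 0.075],
])

```text
time: 3.95
ee_pos: [0.5586, 0.3281, 0.0671]
orientation: [-0.01, 0.702, 0.018, 0.712]
force: [0.4, 0.2, 0.4]
opening: 0.851
```

```bash
python3 -c "
from h import *
goto([.5525,.323,.062],93)
"
```

```text
time 3.95 ee [0.5586 0.3281 0.0671] jawyaw 92.3 F [0.4 0.2 0.4] open mm 75.0 q7 1.0
tool x axis [ 0.014  0.012 -1.   ] shift mm [ 5.  -4.9 -6.4] twist(rad) -0.012
```

drive_tool([
  [[0.003, -0.0045, -0.006], -0.01, 0.075],
  [[0.002, 0, 0], 0, 0.075],
  [[0, 0, 0], 0, 0.06],
  [[0, 0, 0], 0, 0.05],
  [[0, 0, 0], 0, 0.04],
  [[0, 0, 0], 0, 0.03],
  [[0, 0, 0], 0, 0.03],
  [[0, 0, 0], 0, 0.03],
], squeeze=5)

```text
time: 4.75
ee_pos: [0.5553, 0.3223, 0.0666]
orientation: [-0.013, 0.7, 0.021, 0.714]
force: [0.4, -1.0, -1.5]
opening: 0.575
```

```bash
python3 -c "
from h import *
goto([.5525,.323,.062],93)
"
```

```text
time 4.75 ee [0.5553 0.3223 0.0666] jawyaw 92.75 F [ 0.4 -1.  -1.5] open mm 50.6 q7 1.01
tool x axis [ 0.019  0.013 -1.   ] shift mm [ 4.5  0.8 -2.9] twist(rad) -0.004
```

drive_tool([
  [[-0.01, 0, 0], 0, 0.03],
  [[-0.012, 0, 0], 0, 0.03],
  [[-0.012, 0, 0], 0, 0.03],
  [[-0.012, 0, 0], 0, 0.03],
  [[-0.012, 0, 0], 0, 0.03],
  [[0, 0, 0], 0, 0.03],
  [[0, 0, 0], 0, 0.03],
], squeeze=5)

```text
time: 5.45
ee_pos: [0.5536, 0.3233, 0.1307]
orientation: [-0.012, 0.7, 0.023, 0.714]
force: [-0.3, -0.6, -3.3]
opening: 0.568
```

```bash
python3 -c "
from h import *
goto([.5525,.323,.122],93)
s=r.snapshot('side');save(s,'s2.png',(270,260,370,360),6)
"
```

```text
time 5.45 ee [0.5536 0.3233 0.1307] jawyaw 92.84 F [-0.3 -0.6 -3.3] open mm 50.0 q7 1.02
tool x axis [ 0.02   0.015 -1.   ] shift mm [ 8.6 -0.4 -1.3] twist(rad) -0.003
```

View pics/s2.png

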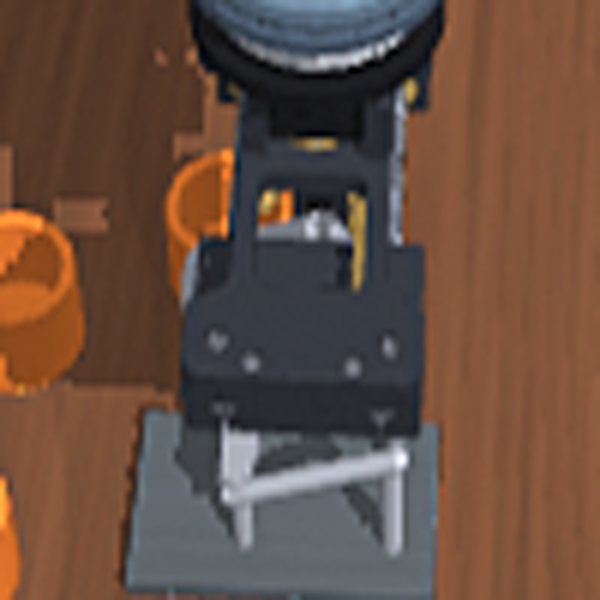

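Grey shows in the gap of the gripper (about (320,225)), so the cap has lifted and may have pivoted. I turn the jaw so that the side camera can see the cap between the fingers.

drive_tool([
  [[-0.005, 0, 0], 0.145, 0.03],
  [[0, 0, 0], 0.145, 0.03],
  [[0, 0, 0], 0.145, 0.03],
  [[0, 0, 0], 0.145, 0.03],
  [[0, 0, 0], 0.145, 0.03],
  [[0, 0, 0], 0.145, 0.03],
  [[0, 0, 0], 0.145, 0.03],
  [[0, 0, 0], 0.145, 0.03],
  [[0, 0, 0], 0.145, 0.03],
  [[0, 0, 0], 0.145, 0.03],
  [[0, 0, 0], 0, 0.03],
])

```text
time: 6.6
ee_pos: [0.5492, 0.3215, 0.1283]
orientation: [0.473, 0.529, -0.464, 0.53]
force: [0.4, -0.6, -2.9]
opening: 0.572
```

```bash
python3 -c "
from h import *
goto([.5500,-0.0771,.135],168)
s=r.snapshot('side');save(s,'s3.png',(270,260,370,360),6)
"
```

```text
time 6.6 ee [0.5492 0.3215 0.1283] jawyaw 6.94 F [ 0.4 -0.6 -2.9] open mm 50.4 q7 -0.24
tool x axis [ 0.01   0.009 -1.   ] shift mm [-10.2 -47.3 395.7] twist(rad) 0.331
```

View pics/s3.png

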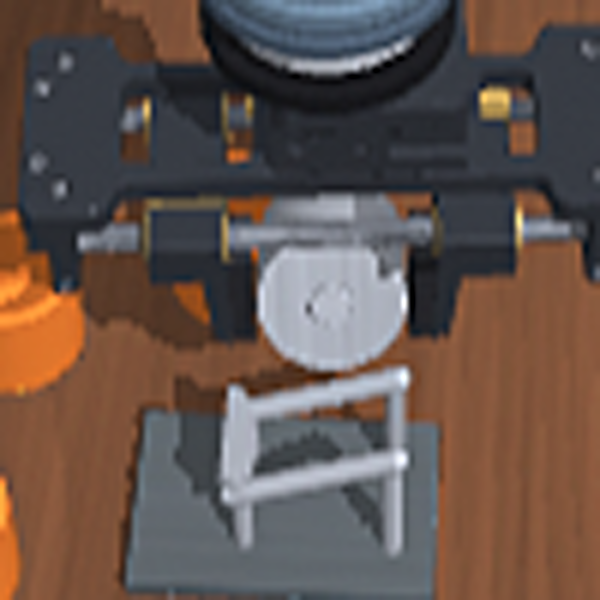

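The closed face and boss (crop (330,305)) face the side camera. The ellipse ratio puts the cap's axis still about 25° above horizontal, so it did not pivot in the pads. My wrist can't tilt, so I'll pivot the cap by hooking its rim against the nest's side wall, after refining the shuttle pose.

Run:
```python
from fit import *
s=r.snapshot("side");t=r.snapshot("top");ms=[]
for p in(s,t):
    d=max(r.masks_of(p,"nest_floor")[:3],key=lambda d:d["region"].sum() if np.linalg.norm(np.argwhere(d["region"]).mean(0)[::-1]-proj(p,[.56,-.03,.034]))<30 else 0); m=d["region"].astype(np.float32)
    m=cv2.morphologyEx(m,cv2.MORPH_CLOSE,np.ones((9,9))); print(d["score"],m.sum()); ms.append(m)
def plate(x,y,a):
    ly=np.array([np.sin(a),np.cos(a),0]);lx=np.array([np.cos(a),-np.sin(a),0])
    return np.array([np.array([x,y,z])+u*lx+v*ly for z in(.018,.034) for u in(-.044,.044) for v in(-.05,.14)]+[np.array([x,y,.074])+.11*ly+.009*(np.cos(k)*lx+np.sin(k)*ly) for k in np.arange(0,6.28,.5)][:0])
for ps,mm in(((s,t),ms),((s,),ms[:1]),((t,),ms[1:])):
    f=lambda q:cost(ps,mm,plate(q[0],q[1],q[2]*10))
    x0=np.array([.5495,-.077,.021]); o=minimize(f,x0,method="Nelder-Mead",options=dict(initial_simplex=x0+np.array([[0,0,0],[.008,0,0],[0,.008,0],[0,0,.006]])))
    print(o.fun,o.x[:2],np.degrees(o.x[2]*10))
# dark nest floor ellipse centroid
for p in(s,t):
    g=cv2.cvtColor(p["image"],cv2.COLOR_RGB2GRAY); u,v=proj(p,[.5495,-.077,.03]).astype(int); w=g[v-10:v+11,u-13:u+14]
    print(w[10],w[:,13])
    _,b=cv2.threshold(w,0,255,cv2.THRESH_BINARY_INV+cv2.THRESH_OTSU); n,l,st,c=cv2.connectedComponentsWithStats(b); k=l[10,13]; print(st[k],c[k]+[u-13,v-10],back(p,c[k]+[u-13,v-10],.031))
save(s,'s4.png',(295,150,385,255),5.7)
```

```text
0.43 242.0
0.79 1447.0
7.481464385986328 [ 0.54134507 -0.10416159] -2.386153053218642
7.348140716552734 [ 0.53596265 -0.07288315] 11.675102579988426
0.038182444870471954 [ 0.55333346 -0.07776187] 12.549216675674728
[77 77 77 77 76 76 77 76 76 76 77 75 77 78 77 76 76 76 76 76 77 76 77 76
 76 75 85] [77 76 77 77 77 75 77 77 77 77 78 77 77 76 77 76 77 76 77 77 76]
[  0   0  27  21 517] [338.10444874 207.37137331] [ 0.55231624 -0.08153688  0.031     ]
[218 217 219 217 216 203 175 129 115 112 113 111 111 113 113 108 110 113
 112 112 110 125 189 208 216 216 217] [217 215 208 173 120 110 112 108 109 112 113 112 112 112 111 110 108 122
 155 198 217]
[  7   3  15  16 185] [338.98918919 204.69189189] [ 0.55030316 -0.07720747  0.031     ]
```

View pics/s4.png

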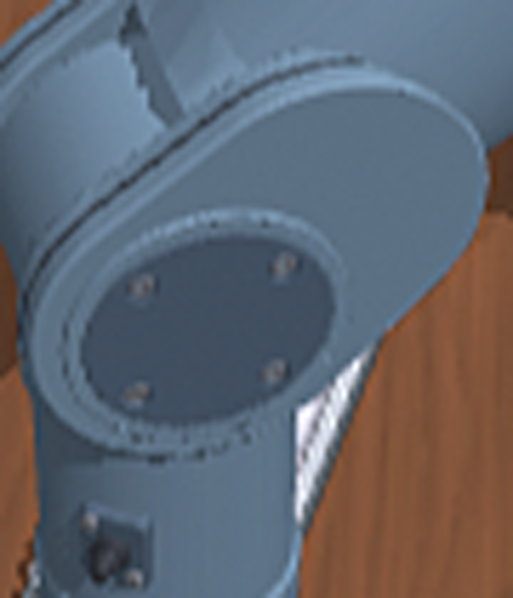

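The arm blocks the side view of the shuttle (only a white sliver near (325,390)). I use the stored initial side picture instead.

Run:
```python
from fit import *
s=r.snapshot("side"); s["image"]=np.load("p0.npz")["s"]
g=cv2.cvtColor(s["image"],cv2.COLOR_RGB2GRAY); u,v=proj(s,[.551,-.0775,.03]).astype(int); w=g[v-9:v+10,u-13:u+14]
print(w[9],w[:,13])
_,b=cv2.threshold(w,0,255,cv2.THRESH_BINARY_INV+cv2.THRESH_OTSU); n,l,st,c=cv2.connectedComponentsWithStats(b); k=l[9,13]; q=c[k]+[u-13,v-9];print(st[k],q,back(s,q,.031),back(s,q,.028))
# knob
u,v=proj(s,[.575,.03,.06]).astype(int); w=g[v-14:v+15,u-10:u+11]; b=(w<60).astype(np.uint8); n,l,st,c=cv2.connectedComponentsWithStats(b)
print([(st[i],c[i]+[u-10,v-14]) for i in range(1,n)])
for z in(.034,.074): print(z,proj(s,[.5505+.11*np.sin(.218),-.077+.11*np.cos(.218),z]))
goto([.5500,-0.0771,.15],77.5)
```

```text
[233 234 238 241 199  81  96  99 100 100 101 100 100 101 100 101 101 100
 101 102 105  57  58 123 137 172 169] [235 243 240 191 124  94 102 102 102 101 100 101 102 101 100  89 162 232
 236]
[  4   0  23  19 276] [341.76811594 208.72826087] [ 0.54190195 -0.07696212  0.031     ] [ 0.54210109 -0.08006054  0.028     ]
[(array([0, 0, 2, 4, 5], dtype=int32), array([315.2, 215.2])), (array([ 8, 10,  6, 14, 78], dtype=int32), array([325.55128205, 230.34615385]))]
0.034 [326.29343212 236.07290349]
0.074 [326.03521032 225.29143916]
time 6.9 ee [0.5498 0.3213 0.129 ] jawyaw 7.09 F [-0.6  0.2 -2. ] open mm 50.5 q7 -0.23
tool x axis [ 0.01  0.01 -1.  ] shift mm [-24.9 -48.7 395.2] twist(rad) -1.229
```

drive_tool([
  [[-0.015, 0, 0], -0.145, 0.03],
  [[-0.006, 0, 0], -0.145, 0.03],
  [[0, 0, 0], -0.145, 0.03],
  [[0, 0, 0], -0.145, 0.03],
  [[0, 0, 0], -0.145, 0.03],
  [[0, 0, 0], -0.145, 0.03],
  [[0, 0, 0], -0.145, 0.03],
  [[0, 0, 0], -0.145, 0.03],
  [[0, 0, 0], -0.07, 0.03],
  [[0, 0, 0], 0, 0.03],
])

```text
time: 7.9
ee_pos: [0.5511, 0.3188, 0.1519]
orientation: [0.064, 0.701, -0.056, 0.708]
force: [0.0, 0.1, -2.7]
opening: 0.576
```

Run:
```python
from h import *
goto([.5447,-0.0759,.12],77.5)
```

```text
time 7.9 ee [0.5511 0.3188 0.1519] jawyaw 80.29 F [ 0.   0.1 -2.7] open mm 50.7 q7 0.84
tool x axis [ 0.012  0.01  -1.   ] shift mm [  27.7 -390.5   60. ] twist(rad) 0.049
```

drive_tool([
  [[0, -0.036, 0.0056], 0.01, 0.03],
  [[0, -0.036, 0.0056], 0.01, 0.03],
  [[0, -0.036, 0.0056], 0.01, 0.03],
  [[0, -0.036, 0.0056], 0.01, 0.03],
  [[0, -0.036, 0.0056], 0.01, 0.03],
  [[0, -0.036, 0.0056], 0, 0.03],
  [[0, -0.036, 0.0056], 0, 0.03],
  [[0, -0.036, 0.0056], 0, 0.03],
  [[0, -0.036, 0.0056], 0, 0.03],
  [[0, -0.036, 0.0056], 0, 0.03],
  [[0, -0.03, 0.004], 0, 0.03],
  [[0, 0, 0], 0, 0.03],
])

```text
time: 9.1
ee_pos: [0.5279, -0.0902, 0.1481]
orientation: [0.09, 0.696, -0.08, 0.708]
force: [0.1, 0.6, -2.9]
opening: 0.569
```

Run:
```python
from h import *
goto([.5447,-0.0759,.07],77.5)
```

```text
time 9.1 ee [ 0.5279 -0.0902  0.1481] jawyaw 76.19 F [ 0.1  0.6 -2.9] open mm 50.1 q7 1.5
tool x axis [ 0.02   0.012 -1.   ] shift mm [78.6 16.6 11.6] twist(rad) -0.023
```

drive_tool([
  [[0.02, 0.0166, 0.0116], -0.02, 0.03],
  [[0.025, 0, 0], 0, 0.03],
  [[0.015, 0, 0], 0, 0.03],
  [[0, 0, 0], 0, 0.03],
])

```text
time: 9.5
ee_pos: [0.547, -0.0762, 0.0886]
orientation: [0.086, 0.694, -0.075, 0.711]
force: [-0.5, 0.4, -3.2]
opening: 0.576
```

Run:
```python
from h import *
goto([.5447,-0.0759,.053],77.5)
s=r.snapshot('side');save(s,'s5.png',(285,150,385,250),6)
```

```text
time 9.5 ee [ 0.547  -0.0762  0.0886] jawyaw 76.89 F [-0.5  0.4 -3.2] open mm 50.7 q7 1.49
tool x axis [ 0.025  0.013 -1.   ] shift mm [35.6 -0.8 -3. ] twist(rad) -0.011
```

View pics/s5.png

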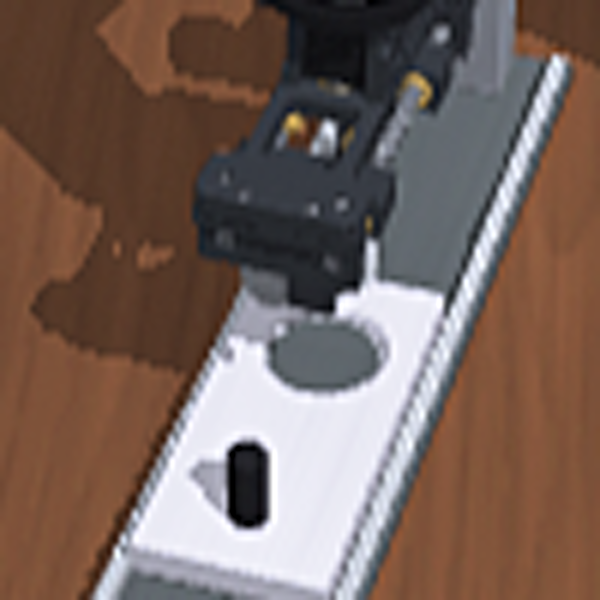

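The fingers with the cap hang over the nest (crop (327,355)), the rim side to the left (+x), and the knob is clear at (248,485). I descend to touch the nest floor.

drive_tool([
  [[0.015, -0.001, -0.003], -0.01, 0.03],
  [[0.01, 0, 0], 0, 0.03],
  [[0.006, 0, 0], 0, 0.03],
  [[0, 0, 0], 0, 0.03],
])

```text
time: 9.95
ee_pos: [0.5478, -0.0757, 0.0608]
orientation: [0.083, 0.692, -0.072, 0.713]
force: [-0.5, 0.6, -2.9]
opening: 0.573
```

Run:
```python
from h import *
goto([.5447,-0.0759,.053],77.5)
```

```text
time 9.95 ee [ 0.5478 -0.0757  0.0608] jawyaw 77.4 F [-0.5  0.6 -2.9] open mm 50.5 q7 1.51
tool x axis [ 0.031  0.012 -0.999] shift mm [ 7.7 -1.  -3.2] twist(rad) -0.002
```

drive_tool([
  [[0.005, -0.001, -0.003], 0, 0.03],
  [[0.002, 0, 0], 0, 0.03],
  [[0, 0, 0], 0, 0.03],
])

```text
time: 10.25
ee_pos: [0.5458, -0.0761, 0.0544]
orientation: [0.083, 0.691, -0.072, 0.714]
force: [0.0, -0.1, -2.2]
opening: 0.57
```

drive_tool([
  [[0.002, 0, 0], 0, 0.03],
  [[0.002, 0, 0], 0, 0.03],
])

```text
time: 10.45
ee_pos: [0.5457, -0.076, 0.051]
orientation: [0.083, 0.692, -0.072, 0.714]
force: [-4.8, 0.5, 6.5]
opening: 0.574
```

drive_tool([
  [[-0.002, 0, 0.004], 0, 0.03],
  [[0, 0, 0.006], 0, 0.03],
  [[0, 0, 0], 0, 0.03],
])

```text
time: 10.75
ee_pos: [0.5551, -0.0783, 0.0537]
orientation: [0.084, 0.692, -0.072, 0.713]
force: [-2.0, 0.9, 0.8]
opening: 0.576
```

Run:
```python
from h import *
goto([.5505+.0275*.976-.0209*.976,-0.0772-.0066*.216,.053],77.5)
```

```text
time 10.75 ee [ 0.5551 -0.0783  0.0537] jawyaw 77.35 F [-2.   0.9  0.8] open mm 50.7 q7 1.51
tool x axis [ 0.031  0.013 -0.999] shift mm [0.7 0.1 1.8] twist(rad) -0.003
```

drive_tool([
  [[0, 0, 0.004], 0, 0.03],
  [[-0.001, 0, 0.004], 0, 0.03],
  [[-0.001, 0, 0.004], 0, 0.03],
  [[-0.001, 0, 0.004], 0, 0.03],
  [[0, 0, 0], 0, 0.03],
])

```text
time: 11.25
ee_pos: [0.5725, -0.0822, 0.0575]
orientation: [0.084, 0.692, -0.072, 0.713]
force: [-0.4, 0.8, -1.2]
opening: 0.571
```

Run:
```python
from h import *
goto([.5505+.0275*.976-.0209*.976,-0.0772-.0066*.216,.053],77.5)
s=r.snapshot('side');save(s,'s6.png',(295,160,365,230),8)
```

```text
time 11.25 ee [ 0.5725 -0.0822  0.0575] jawyaw 77.35 F [-0.4  0.8 -1.2] open mm 50.3 q7 1.51
tool x axis [ 0.032  0.012 -0.999] shift mm [  4.    0.  -16.1] twist(rad) -0.003
```

View pics/s6.png

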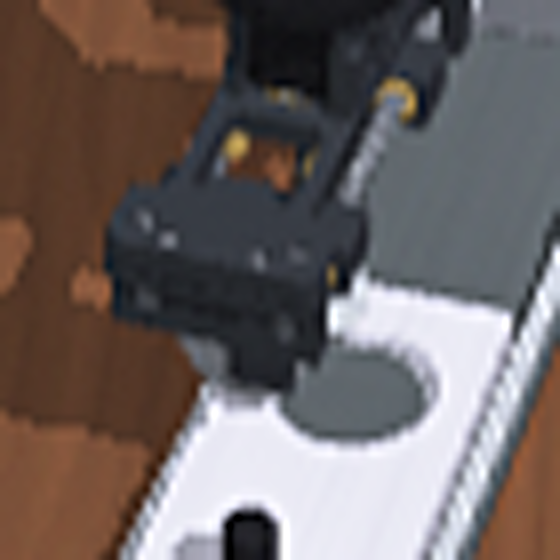

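The gripper has moved left of the nest (crop (355,395)). The cap is hidden by the near finger, so the pivot is not yet visible; the forces are low. I continue the arc.

drive_tool([
  [[0, 0, 0.005], 0, 0.03],
  [[0, 0, 0.005], 0, 0.03],
  [[0.001, 0, 0.004], 0, 0.03],
  [[0.001, 0, 0.004], 0, 0.03],
  [[0.001, 0, 0.003], 0, 0.03],
  [[0, 0, 0], 0, 0.03],
])

```text
time: 11.9
ee_pos: [0.5944, -0.087, 0.054]
orientation: [0.084, 0.692, -0.072, 0.713]
force: [-0.3, 0.5, -1.4]
opening: 0.572
```

Run:
```python
from h import *
goto([.5505,-0.0772,.053],77.5)
```

```text
time 11.9 ee [ 0.5944 -0.087   0.054 ] jawyaw 77.36 F [-0.3  0.5 -1.4] open mm 50.4 q7 1.52
tool x axis [ 0.031  0.013 -0.999] shift mm [ -0.2  -0.1 -45. ] twist(rad) -0.002
```

drive_tool([
  [[0.002, 0, 0.004], 0, 0.03],
  [[0.002, 0, 0.002], 0, 0.03],
  [[0.002, 0, 0], 0, 0.03],
])

```text
time: 12.2
ee_pos: [0.6033, -0.0886, 0.0492]
orientation: [0.084, 0.69, -0.072, 0.715]
force: [2.6, -0.3, 3.0]
opening: 0.572
```

drive_tool([
  [[-0.02, 0, 0], 0, 0.03],
  [[-0.025, 0, 0], 0, 0.03],
  [[-0.025, 0, 0], 0.145, 0.03],
  [[0, 0, 0], 0.145, 0.03],
  [[0, 0, 0], 0.145, 0.03],
  [[0, 0, 0], 0.145, 0.03],
  [[0, 0, 0], 0.145, 0.03],
  [[0, 0, 0], 0.145, 0.03],
  [[0, 0, 0], 0.145, 0.03],
  [[0, 0, 0], 0.145, 0.03],
  [[0, 0, 0], 0, 0.03],
])

```text
time: 13.3
ee_pos: [0.5954, -0.089, 0.1167]
orientation: [0.47, 0.532, -0.451, 0.54]
force: [0.3, 0.2, -3.8]
opening: 0.577
```

Run:
```python
from h import *
goto([.5505,-0.0772,.12],167.5)
s=r.snapshot('side');save(s,'s7.png',(275,140,375,240),6)
```

```text
time 13.3 ee [ 0.5954 -0.089   0.1167] jawyaw 8.63 F [ 0.3  0.2 -3.8] open mm 50.8 q7 0.53
tool x axis [ 0.026  0.013 -1.   ] shift mm [ -4.3 -42.5 -18.5] twist(rad) 0.369
```

View pics/s7.png

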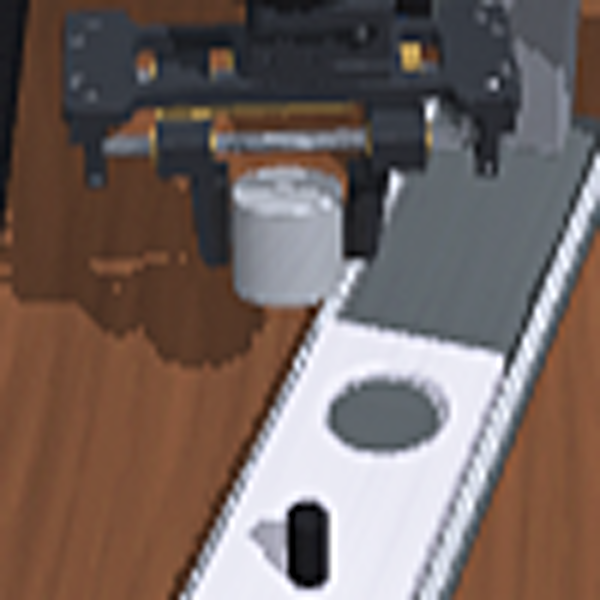

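The cap now hangs upright between the fingers (crop (287,235)), closed face up with boss, perhaps a little over-tipped. I fit its silhouette for the residual tilt and offset.

Run:
```python
from fit import *
s=r.snapshot("side")
tgt=proj(s,[.595,-.09,.13])
L=r.masks_of(s,"cap"); d=min(L,key=lambda d:np.linalg.norm(np.argwhere(d["region"]).mean(0)[::-1]-tgt)); m=d["region"].astype(np.float32)
print(d["score"],m.sum(),np.argwhere(m).mean(0)[::-1],tgt)
o=r.observe(); R=Rot.from_quat(o["orientation"]).as_matrix(); jy=R[:,1]; hz=R[:,2]; g=o["ee_pos"]-.0134*R[:,0]
# cap: axis tilted about jaw axis from vertical by b; pivot at axial h
def cloud(h,b,dy,dx=0):
    a=-R[:,0]*np.cos(b)+hz*np.sin(b); u=jy; v=np.cross(a,u); th=np.linspace(0,2*np.pi,48,False)[:,None]; c=np.cos(th)*u+np.sin(th)*v
    base=g-h*a+np.array([0,0,dy])+dx*jy
    return np.vstack([base+k*a+.025*c for k in(0,.046)]+[base+.049*a+.007*c])
print("tool z axis",hz.round(3))
for b0 in(-.2,0,.2):
  x0=np.array([.035,b0/10,0,0]); f=lambda q:cost((s,),[m],cloud(.035,q[1]*10,q[2],q[3]))
  oo=minimize(f,x0,method="Nelder-Mead",options=dict(initial_simplex=x0+np.vstack([np.zeros(4),np.diag([.005,.01,.004,.003])])))
  print(oo.fun,np.degrees(oo.x[1]*10),oo.x[2:])
print([ (b,round(float(f([0,b/573,*oo.x[2:]])),3)) for b in range(-30,31,5)])
```

```text
0.57 380.0 [323.05       179.61578947] [322.16844259 177.06718625]
tool z axis [ 0.155 -0.988 -0.009]
0.13585525751113892 -30.485755293546237 [-0.00410794 -0.00305185]
0.11365131288766861 25.16805603562014 [ 0.00700305 -0.0026869 ]
0.11414473503828049 24.98414619637478 [ 0.00700376 -0.00270006]
[(-30, 0.37), (-25, 0.337), (-20, 0.302), (-15, 0.27), (-10, 0.248), (-5, 0.236), (0, 0.219), (5, 0.208), (10, 0.19), (15, 0.173), (20, 0.145), (25, 0.114), (30, 0.138)]
```

The fit and the ellipse put the residual over-tilt at about 15–25°, below the roughly 35° at which pressing down would no longer right it. I turn back so that any sliding is across the shuttle, then press it into the nest.

drive_tool([
  [[-0.005, 0, 0], -0.145, 0.03],
  [[0, 0, 0], -0.145, 0.03],
  [[0, 0, 0], -0.145, 0.03],
  [[0, 0, 0], -0.145, 0.03],
  [[0, 0, 0], -0.145, 0.03],
  [[0, 0, 0], -0.145, 0.03],
  [[0, 0, 0], -0.145, 0.03],
  [[0, 0, 0], -0.145, 0.03],
  [[0, 0, 0], -0.04, 0.03],
  [[0, 0, 0], 0, 0.03],
])

```text
time: 14.45
ee_pos: [0.5946, -0.0916, 0.1223]
orientation: [0.063, 0.696, -0.052, 0.714]
force: [-0.9, 0.3, -2.7]
opening: 0.57
```

Run:
```python
from h import *
goto([.5505,-0.0772,.10],77.5)
```

```text
time 14.45 ee [ 0.5946 -0.0916  0.1223] jawyaw 80.71 F [-0.9  0.3 -2.7] open mm 50.2 q7 1.57
tool x axis [ 0.027  0.014 -1.   ] shift mm [ 21.3   6.7 -46.4] twist(rad) 0.056
```

drive_tool([
  [[0, 0.0067, -0.024], 0.05, 0.03],
  [[0.005, 0, -0.0224], 0, 0.03],
  [[0.01, 0, 0], 0, 0.03],
  [[0, 0, 0], 0, 0.03],
])

```text
time: 14.85
ee_pos: [0.5502, -0.0769, 0.1063]
orientation: [0.081, 0.693, -0.07, 0.713]
force: [-0.7, 0.1, -2.0]
opening: 0.576
```

Run:
```python
from h import *
goto([.5505,-0.0772,.07],77.5)
```

```text
time 14.85 ee [ 0.5502 -0.0769  0.1063] jawyaw 77.72 F [-0.7  0.1 -2. ] open mm 50.7 q7 1.51
tool x axis [ 0.03   0.013 -0.999] shift mm [36.3 -0.9 -0.6] twist(rad) 0.004
```

drive_tool([
  [[0.016, -0.0005, -0.0005], 0, 0.03],
  [[0.016, -0.0005, 0], 0, 0.03],
  [[0, 0, 0], 0, 0.03],
])

```text
time: 15.15
ee_pos: [0.5537, -0.0783, 0.0746]
orientation: [0.081, 0.692, -0.07, 0.714]
force: [-0.0, -0.1, -3.1]
opening: 0.579
```

Run:
```python
from h import *
goto([.5505,-0.0772,.05],77.5)
```

```text
time 15.15 ee [ 0.5537 -0.0783  0.0746] jawyaw 77.72 F [-0.  -0.1 -3.1] open mm 51.0 q7 1.52
tool x axis [ 0.034  0.012 -0.999] shift mm [24.5 -0.1 -4.1] twist(rad) 0.004
```

drive_tool([
  [[0.008, 0, -0.0038], 0, 0.03],
  [[0.006, 0, -0.0005], 0, 0.03],
  [[0.003, 0, 0], 0, 0.03],
  [[0, 0, 0], 0, 0.03],
])

```text
time: 15.55
ee_pos: [0.552, -0.0777, 0.0578]
orientation: [0.081, 0.69, -0.07, 0.715]
force: [-0.4, -0.4, -2.8]
opening: 0.573
```

drive_tool([
  [[0.003, 0, 0], 0, 0.03],
  [[0.003, 0, 0], 0, 0.03],
  [[0, 0, 0], 0, 0.03],
])

```text
time: 15.85
ee_pos: [0.553, -0.0776, 0.052]
orientation: [0.081, 0.69, -0.07, 0.716]
force: [-1.4, 0.3, -3.2]
opening: 0.572
```

Run:
```python
from h import *
goto([.5505,-0.0772,.05],77.5)
```

```text
time 15.85 ee [ 0.553  -0.0776  0.052 ] jawyaw 77.72 F [-1.4  0.3 -3.2] open mm 50.4 q7 1.52
tool x axis [ 0.038  0.012 -0.999] shift mm [ 1.9 -0.2 -2.6] twist(rad) 0.004
```

drive_tool([
  [[0.003, 0, -0.0026], 0, 0.03],
  [[0.002, 0, 0], 0, 0.03],
  [[0, 0, 0], 0, 0.03],
])

```text
time: 16.15
ee_pos: [0.5498, -0.0768, 0.0472]
orientation: [0.081, 0.69, -0.07, 0.715]
force: [-0.1, -0.7, -2.5]
opening: 0.574
```

drive_tool([
  [[0.003, 0, 0], 0, 0.03],
  [[0, 0, 0], 0, 0.03],
])

```text
time: 16.35
ee_pos: [0.5504, -0.0766, 0.0444]
orientation: [0.081, 0.69, -0.07, 0.716]
force: [-0.7, -0.8, -2.6]
opening: 0.576
```

Run:
```python
from h import *
goto([.5505,-0.0772,.045],77.5)
```

```text
time 16.35 ee [ 0.5504 -0.0766  0.0444] jawyaw 77.73 F [-0.7 -0.8 -2.6] open mm 50.7 q7 1.52
tool x axis [ 0.038  0.012 -0.999] shift mm [-0.6 -0.5  0.3] twist(rad) 0.004
```

drive_tool([
  [[0.0025, 0, 0], 0, 0.03],
  [[0, 0, 0], 0, 0.03],
])

```text
time: 16.55
ee_pos: [0.5513, -0.0768, 0.0424]
orientation: [0.081, 0.689, -0.07, 0.716]
force: [-2.4, -0.5, -2.2]
opening: 0.576
```

drive_tool([
  [[0.0025, 0, 0], 0, 0.03],
  [[0, 0, 0], 0, 0.03],
])

```text
time: 16.75
ee_pos: [0.5522, -0.077, 0.0402]
orientation: [0.081, 0.689, -0.07, 0.717]
force: [-1.9, 0.7, -1.6]
opening: 0.574
```

Run:
```python
from h import *
goto([.5505,-0.0772,.038],77.5)
```

```text
time 16.75 ee [ 0.5522 -0.077   0.0402] jawyaw 77.72 F [-1.9  0.7 -1.6] open mm 50.6 q7 1.52
tool x axis [ 0.041  0.012 -0.999] shift mm [ 2.2 -0.6 -1.7] twist(rad) 0.004
```

drive_tool([
  [[0.0015, 0, -0.0017], 0, 0.03],
  [[0.001, 0, 0], 0, 0.03],
  [[0, 0, 0], 0, 0.03],
])

```text
time: 17.05
ee_pos: [0.5526, -0.0771, 0.0387]
orientation: [0.081, 0.687, -0.07, 0.718]
force: [-2.4, 0.9, 2.3]
opening: 0.574
```

Run:
```python
from h import *
goto([.5505,-0.0772,.038],77.5)
s=r.snapshot('side');t=r.snapshot('top')
a=cv2.resize(s["image"][150:230,290:370,::-1],(480,480),interpolation=cv2.INTER_CUBIC)
b=cv2.resize(t["image"][170:230,310:350,::-1],(320,480),interpolation=cv2.INTER_CUBIC)
cv2.imwrite("pics/s8.png",np.hstack([a,b]))
```

```text
time 17.05 ee [ 0.5526 -0.0771  0.0387] jawyaw 77.71 F [-2.4  0.9  2.3] open mm 50.6 q7 1.52
tool x axis [ 0.045  0.011 -0.999] shift mm [ 0.6 -0.6 -2.1] twist(rad) 0.004
```

View pics/s8.png

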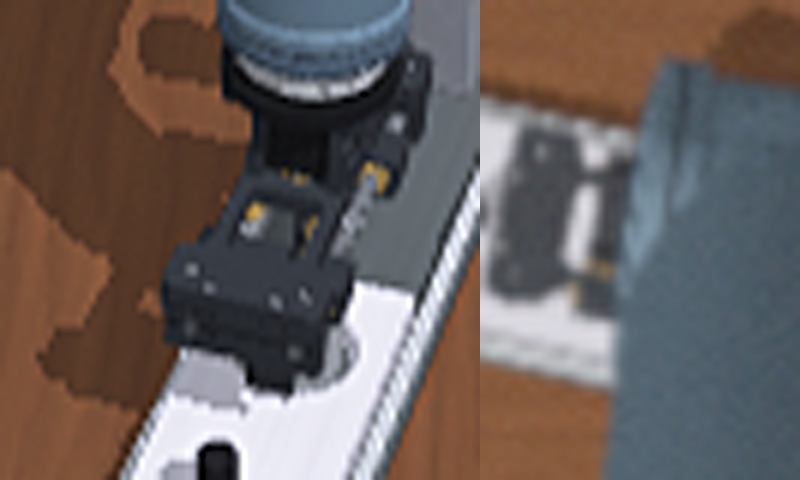

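The cap sits in the nest between the fingers (nest edge at (345,350)), with about 5 N of contact. I ease it to centre, release, and rise.

drive_tool([
  [[0, -0.0005, -0.002], 0, 0.03],
  [[0.001, 0, 0], 0, 0.03],
  [[0, 0, 0], 0, 0.054],
  [[0, 0, 0], 0, 0.06],
  [[0, 0, 0], 0, 0.07],
  [[0, 0, 0], 0, 0.075],
  [[0, 0, 0], 0, 0.075],
])

```text
time: 17.85
ee_pos: [0.5518, -0.0774, 0.0373]
orientation: [0.081, 0.686, -0.07, 0.719]
force: [-0.0, 1.0, -0.7]
opening: 0.854
```

drive_tool([
  [[-0.01, 0, 0], 0, 0.075],
  [[-0.02, 0, 0], 0, 0.075],
  [[-0.03, 0, 0], 0, 0.075],
  [[-0.04, 0, 0], 0, 0.075],
  [[-0.03, 0, 0], 0, 0.075],
  [[0, 0, -0.04], 0, 0.075],
  [[0, 0, -0.04], 0, 0.075],
  [[0, 0, -0.04], 0, 0.075],
  [[0, 0, 0], 0, 0.075],
])

```text
time: 18.75
ee_pos: [0.4251, -0.0529, 0.1716]
orientation: [0.082, 0.684, -0.07, 0.721]
force: [0.3, 0.4, -0.3]
opening: 0.851
```

Run:
```python
from fit import *
goto([.5505,-0.0772,.2],77.5)
s=r.snapshot('side')
print([(d["location"].round(3) if hasattr(d["location"],"round") else d["location"],d["score"]) for d in r.spot_in(s,"cap")])
L=r.masks_of(s,"cap"); tgt=proj(s,[.5505,-.077,.055]); d=min(L,key=lambda d:np.linalg.norm(np.argwhere(d["region"]).mean(0)[::-1]-tgt)); m=d["region"].astype(np.float32)
print(d["score"],m.sum(),np.argwhere(m).mean(0)[::-1],tgt)
for z in(.051,.057):
  f=lambda q:cost((s,),[m],capcloud(q[0],q[1],z,1.,np.pi/2-.0001)); x0=np.array([.5505,-.077]);o=minimize(f,x0,method="Nelder-Mead",options=dict(initial_simplex=x0+np.array([[0,0],[.005,0],[0,.005]]))); print(z,o.fun,o.x)
a=cv2.resize(s["image"][150:250,290:390,::-1],(600,600),interpolation=cv2.INTER_CUBIC)
cv2.imwrite("pics/s9.png",a)
```

```text
time 18.75 ee [ 0.4251 -0.0529  0.1716] jawyaw 77.64 F [ 0.3  0.4 -0.3] open mm 75.0 q7 1.44
tool x axis [ 0.053  0.011 -0.999] shift mm [-22.    3.8 128.9] twist(rad) 0.003
[([0.599, 0.2323, 0.0312], 0.96), ([0.6847, 0.3604, 0.0322], 0.94), ([0.6797, 0.2689, 0.0281], 0.79)]
0.69 392.0 [338.07142857 203.2755102 ] [338.6565215  202.17136821]
0.051 0.08083546161651611 [ 0.55234662 -0.0769307 ]
0.057 0.08944515138864517 [ 0.55195306 -0.07015729]
```

View pics/s9.png

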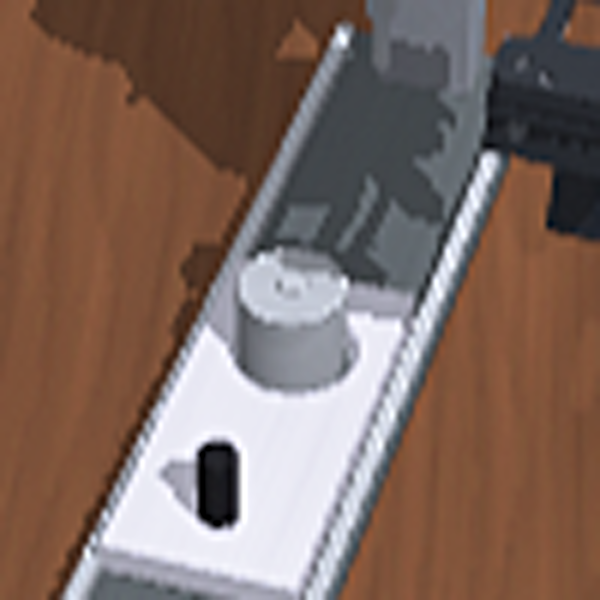

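Cap upright, face ellipse at crop (292,290) and the body sunk evenly in the nest at (295,370). The silhouette fit agrees with the seated height: (0.5523, -0.0769) against the nest at (0.5505, -0.0772). Next I grip the knob, jaw across the slide.

drive_tool([
  [[0, 0, 0], 0.145, 0.06],
  [[0, 0, 0], 0.145, 0.06],
  [[0, 0, 0], 0.145, 0.06],
  [[0, 0, 0], 0.145, 0.06],
  [[0, 0, 0], 0.145, 0.06],
  [[0, 0, 0], 0.145, 0.06],
  [[0, 0, 0], 0.145, 0.06],
  [[0, 0, 0], 0.145, 0.06],
  [[0, 0, 0], 0.145, 0.06],
  [[0, 0, 0], 0.145, 0.06],
  [[0, 0, 0], 0.1, 0.06],
  [[0, 0, 0], 0, 0.06],
])

```text
time: 20.1
ee_pos: [0.4525, -0.0574, 0.1778]
orientation: [0.581, 0.418, -0.535, 0.449]
force: [0.0, 0.0, 0.7]
opening: 0.683
```

Run:
```python
from h import *
goto([.5743,0.0302,.13],167.5)
```

```text
time 20.1 ee [ 0.4525 -0.0574  0.1778] jawyaw -14.4 F [0.  0.  0.7] open mm 60.2 q7 -0.02
tool x axis [ 0.078  0.004 -0.997] shift mm [  57.5   92.4 -113.9] twist(rad) -0.033
```

drive_tool([
  [[0, 0.023, -0.028], -0.01, 0.06],
  [[0, 0.023, -0.028], -0.01, 0.06],
  [[0.01, 0.023, -0.028], -0.01, 0.06],
  [[0.02, 0.023, -0.028], 0, 0.06],
  [[0, 0, 0], 0, 0.06],
])

```text
time: 20.6
ee_pos: [0.5789, 0.0333, 0.1573]
orientation: [0.572, 0.428, -0.525, 0.463]
force: [0.3, -0.1, -0.3]
opening: 0.683
```

Run:
```python
from h import *
goto([.5743,0.0302,.10],167.5)
s=r.snapshot("side"); g=cv2.cvtColor(s["image"],cv2.COLOR_RGB2GRAY); w=g[215:245,310:342]; n,l,st,c=cv2.connectedComponentsWithStats((w<60).astype(np.uint8)); print([(st[i],c[i]+[310,215]) for i in range(1,n)])
```

```text
time 20.6 ee [0.5789 0.0333 0.1573] jawyaw -11.83 F [ 0.3 -0.1 -0.3] open mm 60.1 q7 -0.12
tool x axis [ 0.083  0.004 -0.997] shift mm [56.7 -8.5  5.2] twist(rad) 0.012
[(array([ 0,  0,  6, 13, 35], dtype=int32), array([312.02857143, 219.71428571])), (array([13,  9,  6, 14, 78], dtype=int32), array([325.56410256, 230.17948718]))]
```

drive_tool([
  [[0.025, -0.0045, 0.002], 0, 0.06],
  [[0.03, -0.004, 0.003], 0, 0.06],
  [[0, 0, 0], 0, 0.06],
])

```text
time: 20.95
ee_pos: [0.5743, 0.0256, 0.1029]
orientation: [0.572, 0.428, -0.524, 0.465]
force: [-0.5, -0.3, -0.0]
opening: 0.681
```

Run:
```python
from h import *
goto([.5743,0.0302,.05],167.5)
```

```text
time 20.95 ee [0.5743 0.0256 0.1029] jawyaw -11.72 F [-0.5 -0.3 -0. ] open mm 60.0 q7 -0.07
tool x axis [ 0.086  0.002 -0.996] shift mm [52.7 -5.4 -3.5] twist(rad) 0.014
```

drive_tool([
  [[0.02, -0.003, -0.0035], 0.01, 0.06],
  [[0.02, -0.002, 0], 0, 0.06],
  [[0.01, 0, 0], 0, 0.06],
  [[0, 0, 0], 0, 0.06],
])

```text
time: 21.35
ee_pos: [0.5772, 0.0271, 0.0568]
orientation: [0.575, 0.424, -0.525, 0.463]
force: [0.1, 0.2, 0.3]
opening: 0.682
```

Run:
```python
from h import *
goto([.5743,0.0302,.05],167.5)
```

```text
time 21.35 ee [0.5772 0.0271 0.0568] jawyaw -12.31 F [0.1 0.2 0.3] open mm 60.1 q7 -0.06
tool x axis [ 0.091  0.001 -0.996] shift mm [ 6.6 -4.1 -2.3] twist(rad) 0.003
```

drive_tool([
  [[0.006, -0.003, -0.0023], 0, 0.05],
  [[0, 0, 0], 0, 0.03],
  [[0, 0, 0], 0, 0.02],
  [[0, 0, 0], 0, 0.01],
  [[0, 0, 0], 0, 0.01],
  [[0, 0, 0], 0, 0.01],
  [[0, 0, 0], 0, 0.01],
], squeeze=10)

```text
time: 22.05
ee_pos: [0.5776, 0.0299, 0.0544]
orientation: [0.577, 0.423, -0.523, 0.464]
force: [0.8, 0.0, -2.9]
opening: 0.207
```

Run:
```python
from h import *
o=r.observe(); ly=np.array([.2164,.9763,0]); goto(o["ee_pos"]-.16*ly,167.5)
```

```text
time 22.05 ee [0.5776 0.0299 0.0544] jawyaw -12.3 F [ 0.8  0.  -2.9] open mm 18.2 q7 -0.06
tool x axis [ 0.096  0.002 -0.995] shift mm [ -3.7  -0.6 160. ] twist(rad) 0.004
```

drive_tool([
  [[0, 0, 0.004], 0, 0.01],
  [[0, 0, 0.008], 0, 0.01],
  [[0, 0, 0.01], 0, 0.01],
  [[0, 0, 0.012], 0, 0.01],
  [[0, 0, 0.012], 0, 0.01],
  [[0, 0, 0.01], 0, 0.01],
  [[0, 0, 0.006], 0, 0.01],
  [[0, 0, 0.003], 0, 0.01],
])

```text
time: 22.85
ee_pos: [0.5624, -0.0376, 0.0543]
orientation: [0.577, 0.424, -0.522, 0.463]
force: [-0.3, 1.5, 2.0]
opening: 0.206
```

Run:
```python
from h import *
p=np.array([.5776,.0299,.0544])-.16*np.array([.2164,.9763,0]); goto(p,167.5)
```

```text
time 22.85 ee [ 0.5624 -0.0376  0.0543] jawyaw -12.28 F [-0.3  1.5  2. ] open mm 18.1 q7 0.07
tool x axis [ 0.096  0.006 -0.995] shift mm [-2.5 -0.  90.8] twist(rad) 0.004
```

drive_tool([
  [[0, 0, 0.004], 0, 0.01],
  [[0, 0, 0.008], 0, 0.01],
  [[0, 0, 0.01], 0, 0.01],
  [[0, 0, 0.012], 0, 0.01],
  [[0, 0, 0.012], 0, 0.01],
  [[0, 0, 0.01], 0, 0.01],
  [[0, 0, 0.008], 0, 0.01],
  [[0, 0, 0.006], 0, 0.01],
  [[0, 0, 0.004], 0, 0.01],
])

```text
time: 23.75
ee_pos: [0.5463, -0.1081, 0.0542]
orientation: [0.577, 0.428, -0.519, 0.463]
force: [2.8, 14.9, 2.5]
opening: 0.211
```

Run:
```python
from h import *
p=np.array([.5776,.0299,.0544])-.16*np.array([.2164,.9763,0]); goto(p,167.5)
```

```text
time 23.75 ee [ 0.5463 -0.1081  0.0542] jawyaw -11.93 F [ 2.8 14.9  2.5] open mm 18.5 q7 0.22
tool x axis [ 0.095  0.013 -0.995] shift mm [-0.8  0.5 18.5] twist(rad) 0.01
```

Force rose to 15 N at about 141 mm of travel. I relax, then measure where the cap actually is.

drive_tool([
  [[0, 0, -0.002], 0, 0.01],
  [[0, 0, 0], 0, 0.01],
])

```text
time: 23.95
ee_pos: [0.5466, -0.1069, 0.0541]
orientation: [0.577, 0.428, -0.519, 0.463]
force: [-0.6, 1.6, 3.2]
opening: 0.205
```

Run:
```python
from fit import *
ly=np.array([.2164,.9763,0]); n0=np.array([.5505,-.0772,0])
goto(n0,167.5)
for nm in("side","top"):
    s=r.snapshot(nm)
    for lab in("cap","nest_floor","probe_tip"):
        print(nm,lab,[(np.round(d["location"],3),round(d["score"],2),round(float((n0-np.array(d["location"]))@ly),3)) for d in r.spot_in(s,lab) if d["location"][1]<.1])
    tgt=proj(s,n0-.141*ly+[0,0,.055]); L=r.masks_of(s,"cap")
    d=min(L,key=lambda d:np.linalg.norm(np.argwhere(d["region"]).mean(0)[::-1]-tgt)); a=np.argwhere(d["region"])[:,::-1]; print(d["score"],len(a),a.mean(0),a.min(0),a.max(0),tgt)
    for k in(.12,.14,.16): q=proj(s,n0-k*ly+[0,0,.074]); print(k,q.round(1))
    if nm=="side": 
        m=d["region"].astype(np.float32); f=lambda q:cost((s,),[m],capcloud(q[0],q[1],.051,1.,np.pi/2-1e-4)); x0=(n0-.141*ly)[:2]; o=minimize(f,x0,method="Nelder-Mead",options=dict(initial_simplex=x0+np.array([[0,0],[.01,0],[0,.01]]))); print("fit",o.fun,o.x,"travel",(n0[:2]-o.x)@ly[:2])
```

```text
time 23.95 ee [ 0.5466 -0.1069  0.0541] jawyaw -11.93 F [-0.6  1.6  3.2] open mm 18.1 q7 0.21
tool x axis [ 0.095  0.013 -0.995] shift mm [ 54.6  -7.2 -28.1] twist(rad) 0.01
side cap []
side nest_floor [(array([ 0.538, -0.105,  0.032]), 0.94, 0.03)]
side probe_tip [(array([ 0.56 , -0.044,  0.009]), 0.63, -0.035)]
0.7 547 [308.41316271 299.66361974] [298 286] [319 314] [352.67083647 170.4110999 ]
0.12 [350.8 169.7]
0.14 [352.7 165.5]
0.16 [354.6 161.4]
fit 1.0 [ 2.09215557 -2.10415518] travel 1.6453020722750011
top cap [(array([ 0.511, -0.207,  0.076]), 0.46, 0.135)]
top nest_floor [(array([ 0.491, -0.235,  0.034]), 0.6, 0.167)]
top probe_tip [(array([ 0.54 , -0.061,  0.012]), 0.8, -0.013), (array([ 0.491, -0.234,  0.035]), 0.62, 0.166)]
0.51 209 [251.06220096 189.96172249] [243 182] [259 198] [380.44299055 213.34238213]
0.12 [375.  211.4]
0.14 [381.  212.8]
0.16 [386.9 214.2]
```

drive_tool([
  [[0, 0, 0.003], 0, 0.01],
])

```text
time: 24.55
ee_pos: [0.5463, -0.1083, 0.0541]
orientation: [0.578, 0.428, -0.519, 0.463]
force: [1.9, 12.1, 4.9]
opening: 0.207
```

drive_tool([
  [[0, 0, 0.002], 0, 0.01],
])

```text
time: 24.65
ee_pos: [0.5463, -0.1081, 0.0541]
orientation: [0.578, 0.429, -0.518, 0.463]
force: [0.4, 8.0, 3.5]
opening: 0.208
```

Run:
```python
from h import *
o=r.observe(); R=Rot.from_quat(o["orientation"]).as_matrix(); print("F",o["force"].round(1),"M",o["torque"].round(2),"ee",o["ee_pos"].round(4),"q",o["joint_pos"].round(2),"tau",o["tau"].round(1))
s=r.snapshot("top"); s2=r.snapshot("side")
for p,(x,y,w,h) in((s,(345,185,65,45)),(s2,(330,135,50,60))):
    g=cv2.cvtColor(p["image"],cv2.COLOR_RGB2GRAY)[y:y+h,x:x+w]; print(x,y)
    print("\n".join("".join(" .:-=+*#%@"[min(9,v//26)] for v in row) for row in g))
for k in(.14,.16):
  for n,p in(("top",s),("side",s2)): print(n,k,"cap top",proj(p,np.array([.5505,-.0772,.074])-k*np.array([.2164,.9763,0])).round(1), "probe",proj(p,np.array([.5505,-.0772,.089])-.16*np.array([.2164,.9763,0])).round(1),"knob",proj(p,np.array([.5505,-.0772,.074])+(.11-k)*np.array([.2164,.9763,0])).round(1))
```

```text
F [0.4 8.  3.5] M [1.44 0.06 0.12] ee [ 0.5463 -0.1081  0.0541] q [-0.03  0.63  0.21  1.98 -0.33  0.47  0.22] tau [  3.8 -48.6   8.7 -14.3   0.9  -1.1  -0. ]
345 185
--=-----::--::-:::::::::::::::::::::::::::::::::::::::::::--:::::
-==-----::--:--::::::::::::::::::::::::::::::::::::::::::----::::
-==-----:------::::::::::::::::::::::::::::::::::::::::------::::
:------::-------::::::::::::::::::::::::::::::::::::::-------::::
::-----::----------::::::::::::::::::::::::::::::::---------:::::
-:=----:-------------:::::::::::::::::::::::::::::----------:::::
--=---::----------------::::::::::::::::::::::::::---------::::::
--=---::------------------::::::::::::::::::::::::---------::::::
-====-:--------------------:::::::::::::::::::::::---------::::::
=====-------------------------::-:::::::::::::::::--------:::::::
=====-------------------------::--::::::::::::::---------::::::-:
====--==----------------------:---::-:::::----:---------:::::----
====-===----------------------:---:--:::::--------------::::-----
==+=-===----------------------:--::--:...:::---:--:-----:::------
=++=====--
[... 4685 characters left out ...]
.....::---
-+#:..... +++**%  ... .*+=*******@#=@%*-....:-----
+*#:..... =::-+#  ..  =#********%@*+%@*=....-=----
+**:.....     .*  ....+*********@%*#%@=-....==----
***:......     - ....:*********%@#+%%*-:.-.:==----
***:..... .... :. ...:#********@%+%%%=--.-.:==----
***:.....  ... ......=*********@#=%%#=:--:.-==----
***:.....  ... ......*********+%*+%@+-:----==-----
***: ...-   .. ......*********%%+#%@=:------=---=-
top 0.14 cap top [381.  212.8] probe [387.6 213.8] knob [348.4 205.3]
side 0.14 cap top [352.7 165.5] probe [354.7 157.3] knob [341.9 189.8]
top 0.16 cap top [386.9 214.2] probe [387.6 213.8] knob [354.3 206.7]
side 0.16 cap top [354.6 161.4] probe [354.7 157.3] knob [343.9 185.2]
```

Run:
```python
from h import *
s=r.snapshot("top"); g=cv2.cvtColor(s["image"],cv2.COLOR_RGB2GRAY).astype(int); n0=np.array([.5505,-.0772,0]); ly=np.array([.2164,.9763,0])
lx=np.array([.9763,-.2164,0])
for row in(219,221,223,225,227):
    c=g[row,388:400]; k=np.argmin(np.diff(c)); X=back(s,(388+k+.5,row),.034); print(row,388+k+.5,c,"travel",round(float((n0-X)@ly-.05),4),"lat",round(float((X-n0)@lx),3))
# calibrate on the initial picture: same edge at travel 0
g0=cv2.cvtColor(np.load("p0.npz")["t"],cv2.COLOR_RGB2GRAY).astype(int)
for v in(-.02,-.03,-.035,0.02):
    q=proj(s,n0-.05*ly+v*lx+[0,0,.034]).round().astype(int); c=g0[q[1],q[0]-6:q[0]+7]; k=np.argmin(np.diff(c)); X=back(s,(q[0]-6+k+.5,q[1]),.034); print("init",c,round(float((n0-X)@ly-.05),4))
```

```text
219 393.5 [215 216 216 217 214 202 148  97 102 112 115 117] travel 0.1407 lat -0.006
221 393.5 [218 218 218 217 214 186 127  89 106 114 114 113] travel 0.1421 lat -0.013
223 393.5 [220 221 219 220 214 161  97  86 107 113 114 115] travel 0.1434 lat -0.02
225 392.5 [220 221 221 219 197 137  89  98 108 118 116 116] travel 0.1415 lat -0.027
227 392.5 [217 217 218 215 168 109  98 111 114 114 114 118] travel 0.1429 lat -0.034
init [170 171 172 171 175 189 155 101  82  80  79  79  77] 0.0016
init [171 171 174 169 177 205 178 124  89  80  80  81  77] -0.0002
init [163 166 166 168 175 201 165 106  96  88  80  80  77] 0.0012
init [216 217 216 215 214 210 156  96  81  95 106 112 107] 0.0027
```

Run:
```python
from h import *
s=r.snapshot("top"); n0=np.array([.5505,-.0772,0]); ly=np.array([.2164,.9763,0]); lx=np.array([.9763,-.2164,0])
for u in(415,447):
  for v in (490,545): 
    X=back(s,(280+u/3.08,170+(v-369)/3.08),.182); print(u,v,X.round(3),"along",round(float((n0-X)@ly),3),"lat",round(float((X-n0)@lx),3))
im=np.load("p0.npz")["t"]; g=cv2.cvtColor(im,cv2.COLOR_RGB2GRAY)[190:235,375:430]
print("\n".join("".join(" .:-=+*#%@"[min(9,v//26)] for v in row) for row in g))
a=np.load("p0.npz")["s"]; g=cv2.cvtColor(a,cv2.COLOR_RGB2GRAY)[105:165,325:385]
print("\n".join("".join(" .:-=+*#%@"[min(9,v//26)] for v in row) for row in g))
ss=r.snapshot("side")
for d in(.13,.14,.15,.16): print(d,"probe side",proj(ss,n0-d*ly+[0,0,.089]).round(1))
for d in(.24,.26): print(d,"column top side",[proj(ss,n0-d*ly+e*.015*ly+f*.025*lx+[0,0,.182]).round(1) for e in(-1,1) for f in(-1,1)],"top",[proj(s,n0-d*ly+e*.015*ly+f*.025*lx+[0,0,.182]).round(1) for e in(-1,1) for f in(-1,1)])
```

```text
415 490 [ 0.523 -0.302  0.182] along 0.226 lat 0.021
415 545 [ 0.468 -0.301  0.182] along 0.236 lat -0.032
447 490 [ 0.523 -0.334  0.182] along 0.257 lat 0.028
447 545 [ 0.468 -0.333  0.182] along 0.267 lat -0.025
-----------------------------::::::::::::::::::::::::::
------------------------------:::::::::::::::::::::::::
-----------------------------::::::::::::::::::::::::::
-----------------------------::::::::::::::::::::::::::
---------------------------::::::::::::::::::::::::::::
-:-------------------------::::::-:::::::::::::::::::::
--::-:--------------------:::::----::::::::::::::::::::
+=---:::::--====---------:::::-------::::::::::::::::::
****+=:.::::=--==--------::::------------:--:::::::::::
#####+-.....:::--:-=---::--------------------::::::::::
+***#+-........::.:--:::::---------------------::::::::
===++=:.......:......::::::--------------------::::::::
=====-.......:.......------::::--------------::::::::::
=====-:.............:+***+==---::::---------:::::::::::
=====--:--:::.......:**##*****+=----::::--:::::::::::::
======--==-----::...:++****###****+=----::-:::
[... 5135 characters left out ...]
::::-----------------::::::++=::----
:::::::::------..%%%-::::::::-::------------::::::=++=::::::
--::::::::----:.=@%--:::::::::::::::::------::::::+++-.:::::
0.13 probe side [351.9 163.5]
0.14 probe side [352.8 161.4]
0.15 probe side [353.8 159.3]
0.16 probe side [354.7 157.3]
0.24 column top side [array([372.7, 113.7]), array([355.9, 111. ]), array([370.2, 119.2]), array([353.1, 116.5])] top [array([421.2, 226.2]), array([424.4, 210.3]), array([411.5, 224. ]), array([414.8, 208.1])]
0.26 column top side [array([374.3, 110.1]), array([357.7, 107.5]), array([371.9, 115.5]), array([355. , 112.8])] top [array([427.6, 227.7]), array([430.8, 211.7]), array([418. , 225.5]), array([421.2, 209.5])]
```

The shuttle plate's leading edge measures 141–143 mm of travel. The column's measured place (about 0.24–0.2465 m from the start nest) puts the probe about 0.14–0.147 m from it. So the 15 N stop is consistent with the real end stop, the shuttle having started slightly in. I press once more, release the knob and rise.

drive_tool([
  [[0, 0, 0.003], 0, 0.01],
  [[0, 0, 0.003], 0, 0.01],
  [[0, 0, 0.001], 0, 0.025],
  [[0, 0, 0], 0, 0.04],
  [[0, 0, 0], 0, 0.06],
  [[0, 0, 0], 0, 0.06],
])

```text
time: 25.5
ee_pos: [0.5456, -0.1108, 0.0536]
orientation: [0.578, 0.432, -0.516, 0.462]
force: [-0.5, 0.4, 0.9]
opening: 0.529
```

drive_tool([
  [[-0.015, 0, 0], 0, 0.06],
  [[-0.02, 0, 0], 0, 0.06],
  [[-0.03, 0, 0], 0, 0.06],
  [[-0.03, 0, 0], 0, 0.06],
  [[-0.03, 0, -0.02], 0, 0.06],
  [[0, 0, -0.04], 0, 0.06],
  [[0, 0, -0.04], 0, 0.06],
  [[0, 0, -0.04], 0, 0.06],
  [[0, 0, -0.04], 0, 0.06],
  [[0, 0, -0.04], 0, 0.06],
  [[0, 0, -0.04], 0, 0.06],
  [[0, 0, 0], 0, 0.06],
])

```text
time: 26.7
ee_pos: [0.5881, 0.1436, 0.2064]
orientation: [0.584, 0.425, -0.516, 0.461]
force: [-0.0, 0.6, 0.3]
opening: 0.681
```

drive_tool([
  [[0, -0.03, -0.03], 0, 0.06],
  [[0, -0.03, -0.03], 0, 0.06],
  [[0, -0.03, -0.03], 0, 0.06],
  [[0, 0, 0], 0, 0.06],
])

```text
time: 27.1
ee_pos: [0.5189, 0.2511, 0.2048]
orientation: [0.585, 0.423, -0.516, 0.461]
force: [-0.0, -0.5, -0.7]
opening: 0.681
```

Run:
```python
from fit import *
goto([.5,0,.2],0)
n0=np.array([.5505,-.0772,0]); ly=np.array([.2164,.9763,0])
for nm in("side","top"):
    s=r.snapshot(nm); print(nm)
    for lab in("cap","collar","case","calliper"): print(lab,[(np.round(d["location"],3),round(d["score"],2)) for d in r.spot_in(s,lab)])
    g=cv2.cvtColor(s["image"],cv2.COLOR_RGB2GRAY); u,v=np.round(proj(s,n0-.141*ly+[0,0,.06])).astype(int)
    print(u-28,v-22); print("\n".join("".join(" .:-=+*#%@"[min(9,q//26)] for q in row) for row in g[v-22:v+38,u-28:u+28]))
    for k in(.135,.141,.147): 
        q=np.array([proj(s,X) for X in capcloud(*(n0-k*ly+[0,0,.051]),0.,np.pi/2-1e-4)]); print(k,"rim",q[:48].min(0).round(1),q[:48].max(0).round(1),"top",q[48:].min(0).round(1),q[48:].max(0).round(1),"knob top",proj(s,n0+(.11-k)*ly+[0,0,.074]).round(1))
```

```text
time 27.1 ee [0.5189 0.2511 0.2048] jawyaw -12.67 F [-0.  -0.5 -0.7] open mm 60.0 q7 -0.66
tool x axis [ 0.11   0.02  -0.994] shift mm [ -2.3  36.  249.3] twist(rad) -0.221
side
cap [(array([0.586, 0.43 , 0.04 ]), 0.83), (array([0.682, 0.358, 0.033]), 0.68), (array([0.679, 0.267, 0.028]), 0.55)]
collar [(array([ 0.328, -0.297,  0.019]), 0.83)]
case [(array([ 0.609, -0.445,  0.038]), 0.88)]
calliper [(array([0.765, 0.142, 0.002]), 0.57)]
325 147
:::::::::::::::::--------::-====:===::-::::---::::::::::
:::::::::::::::::---------:-====--==-:::::----::::::::::
::::::::::::::::::--------::====-:===:::::--::::::::-:::
:::::::::::::::::::--------:-====--==-::::-=::::::::::::
::::::::::::::::::::---------=====:-==::::---::::-::::::
::::::::::::::::::::::------:-====--==--::---:::::::::::
:::::::::::::::::::::::-------=====:===--:::::::::::::::
:::::::::::::::::::::::::----:-====-=-===--:::::::::::::
::::::::::::::::::::::::::---::-=====--===----:--::-----
::::::::::::::::::::::::::::-:::-====-:=--==-=---------=
:::::::::::::::::::::::::::::::::-===--=-:=-=======-+-=-
::::::::::::::::::::::::
[... 6360 characters left out ...]
-----------------:::::::
-------------------------------------------------:::::::
-------------------------------------------------:::::::
------------------------------------------------::::::::
------------------------------------------------::::::::
-----------------------------------------------:::::::::
-----------------------------------------------:::::::::
----------------------------------------------::::::::::
0.135 rim [370.3 206.3] [384.9 220.9] top [371.9 204.9] [387. 220.] knob top [346.9 205. ]
0.141 rim [372.  206.7] [386.7 221.3] top [373.7 205.3] [388.8 220.4] knob top [348.7 205.4]
0.147 rim [373.7 207.1] [388.4 221.7] top [375.5 205.7] [390.6 220.8] knob top [350.5 205.8]
```

```bash
python3 -c "
from h import *
print(r.job_done())"
```

```text
the job is handed in; nothing more can be done
None
```

I moved the cap from the cradle to the nest, rim down, released it, and slid the shuttle in until it stopped. The job is handed in, at about 27 s of the 64 s allowed. I had no viewer pictures left after placing the cap, so the last checks are numeric.

**How it went:** the cap did not pivot in the pads, so I tipped it upright by hooking its rim on the nest wall. I pressed it into the nest and let go, then pulled the shuttle in by its knob. The arm is now clear of everything.

**Last checks:**
- **Cap seated:** after release it stood upright and sunk evenly in the nest. Its outline fitted the seated height and lay within 2 mm of the nest centre.
- **Cap after the slide:** the top picture shows it where it should be for 141 mm of travel. Its far side is hidden under the dial, so I could not fully confirm it is flat.
- **Shuttle:** it stopped hard, at 12–15 N, at the same place both times I pushed. It had not sprung back after I let go.
- **Bystanders:** the collar and calliper read within 1–2 mm of where they were. The case reads the same from the top, but from the side it reads about 35 mm off; the arm never went near it.

**What disagreed:** the travel was about 141–143 mm, not the nominal 160. The gauge column's position puts the probe only 140–147 mm from the nest's starting place. I took this as the real stop, with the shuttle having started slightly in. The networks did not pick out the cap reliably under the gauge at the end.

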